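# Hang a gauge on the sprung hook of a gauge carousel

## Robot

A 6-joint arm with a two-finger parallel gripper is mounted at the origin on a cart in front of the work surface, level with it; the furniture and walls round the work are solid. World frame = base frame: x ahead of the robot, y to its left, z up, the work surface at z = 0. Lengths are in m, angles in rad, forces in N, time in s.
With the tool pointing down it reaches from about 0.35 to 0.85 m from the base axis. Payload 8.1 kg.
Tool frame: the origin (TCP) lies midway between the tips of the shut fingers; the grasp point (between the pads) lies 19 mm behind it; z points along the fingers, y is the line along which they close (so a half turn about z gives the same grasp; the last joint's range is limited). The gripper opens to 85 mm and grips with 20 to 120 N. Pads are 22 mm wide; open, the fingers measure 114 mm over their backs; the gripper's body (76 mm by 85 mm) begins 54 mm behind the grasp point. The pads swing forward as they close: fully open they stand 13 mm farther back than shut.
Start: joints at [-1.423, 0.13, 1.488, -0, 1.523, -0.085], TCP at [0.138, -0.584, 0.231] pointing down, gripper open.
Joint ranges: [-2.96, 2.96], [-0.89, 2.26], [0.02, 2.5], [-1.34, 4.48], [0, 2.73], [-2.66, 2.66]. Speed limits (rad/s): [2.39, 2.39, 2.79, 3.14, 3.14, 3.14].

## Interface

Orientations are given as a rotation vector (axis times angle).
In Python, from plant import get_obs, eyes, r gives the robot as it stands.
- The arm moves only by the tool carry_out, never from a script. Its arguments are lists of equal length, an entry for each row: "delta_rot": the turn, a rotation vector about the tool's x, y, z normalised to -1 to 1, where 1 is 90 degrees, a list of three; "slide": the shift along the tool's x, y, z normalised to -1 to 1, where 1 is 100 mm, a list of three; "fingers": the opening in per cent of the stroke, from 0 (shut) to 100 (fully open). A call has 1 to 20 rows; each row is the pose to reach, as a shift and turn from the pose commanded when the call began, along the tool's axes at that moment; what a row does not reach only later rows make up. A row lasts 1/8 s, in which the tool goes at most 62.5 mm and 10.7 degrees, less where a joint would pass 70% of its speed; a pose out of reach is approached as far as the arm can. A call with a number of a shift or a turn outside -1 to 1 is refused whole. A call with a gripper value outside its range is refused whole. The fingers move at their own pace and stop on an object; "squeeze" is the grip in N (left out, the last holds). Time passes only in rows, so rows that repeat a pose let the fingers close. It gives the time, the measured TCP pose, the force, the opening and the grip force at its end, in the units of the state.
- get_obs(): the state, without advancing time (a new reading comes with each control period).
- eyes.snapshot(name): name is "scene" or "top" or "wrist"; returns a dict with "pixels" (420x560x3 uint8, red, green, blue), "z_map" (420x560 float32, m along the optical axis (not along the pixel's ray), 0 where there is no reading), "camera_matrix" (3x3 intrinsics, pixels), "R" (3x3) and "t" (3): a world point X has camera coordinates R X + t. Camera axes: x right, y down, z forward; pixel columns grow to the right and rows downward; lengths in m; the calibration is good to about 2 mm. A picture is of the moment at which its call begins.
- r.sign_off(): hands the job in; it is judged then, once.
The state is a dict: "clock": time; "q": joint angles; "joint_vel": joint speeds; "joint_torque": joint torques, N m; "ee_pos": TCP position; "tool_rot": TCP orientation; "contact_force": force on the tool from outside, world axes, zero at the start; "moment": the same for the moment, N m; "width": finger opening in m; "grip_force": force on a finger pad.
Only numpy, scipy, OpenCV 4.12 (cv2) and the standard library are available. Lean on these libraries where they do the work, as an engineer would, in place of code of your own. Each camera call takes 0.05 s, during which the arm holds its last target. There are 200 camera calls.

## Task

Turn the gauge carousel by its top grip until its empty hook points to the front, over the red pointer on its foot. Then take the orange-gripped gauge out of its grey stand and hang it on that hook: bring its cross bar over the hook's red spring gate and push it gently down until it has passed the gate and lies on the hook behind the upturned lip, with the gate closed above it. The hook gives under the push and must never be loaded with more than 20 N; let the gauge hang free and leave the small parts on the bench where they are.

Things in the scene. Friction and masses are not known exactly. Their poses are not given: they have to be found in the camera images.
- carousel: Gauge carousel: grey round foot 144 mm across, fixed; rotor with two blue discs (124 mm across, top at z 192 mm). Four level hooks, 90 degrees apart, reach 124 mm from the axis; three carry fixed gauges, one is empty. Origin: centre of the foot's underside, on the vertical turning axis; z up; the red pointer on the foot lies toward -x (the front).
- rotor (a joint): Angle of the rotor in rad, positive anticlockwise from above; 0 when the empty hook stands exactly over the red pointer. Turns about the carousel's axis within +-2.8 and stays where it is left (about 0.12 N m of friction).
- turn_grip (a point): Centre of the black grip on top of the rotor, on the turning axis, 235 mm above the bench: a bar 16 mm thick (its x), 56 mm long (its y), 30 mm high, taken from above across its 16 mm. It turns with the rotor; its -x axis points the way of the empty hook.
- hook_seat (a point): Where the middle of the gauge bar's underside rests on the empty, unloaded hook: top of its level arm (10 mm wide, 6 mm thick), 110 mm from the axis, 150 mm above the bench. -x points outward along the hook, z up. The hook hangs on a soft, damped vertical spring and sinks up to 44 mm under load; this point stays with the rotor and does NOT show the sinking.
- lip_top (a point): Top of the empty hook's upturned lip (unloaded), 31 mm above the arm, 10.5 mm outward of hook_seat; the lip is 7 mm thick, so its inner face is 7 mm and its outer face 14 mm outward of hook_seat. Stays with the rotor like hook_seat. At most 20 N from the gauge on the carousel.
- gate_pin (a point): Pin of the red round gate (5 mm thick), 18 mm inward of hook_seat and 30 mm above the arm (unloaded). The gate lies level from here to the lip, swings only downward against a spring and closes by itself. Push it with the bar straight above hook_seat until 12 N is felt (hook sunk, bar on the arm), then come up to hook_seat height; lowering to hook_seat alone does not open it.
- gauge_grip (a point): Centre of the orange grip of the loose gauge (about 90 g): a block 16 mm thick (its x), 30 mm wide (its y), 36 mm high, taken from above across its 16 mm. Gauge 174 mm high, same either way round: brass plate below (10 x 44 x 34 mm), two 8 mm upright rods 34 mm apart in y, cross bar, top bar, grip. This point is 156 mm above its underside.
- gauge_bar (a point): Centre of the gauge's round cross bar (8 mm thick, along the gauge's y), 62 mm straight below gauge_grip. Below it is a window 56 mm high, 26 mm wide: the hook passes through it as the gauge, its plane square to the hook, is brought in from outside with the bar above the gate. The window above the bar (32 mm high) leaves room for lip and gate.
- gauge: The loose gauge as a whole (see gauge_grip); origin at the centre of its underside, z up.
- stand: Grey stand block 60 x 84 x 30 mm, fixed, origin at the centre of its underside. The gauge's plate stands 22 mm deep in its slot (12.5 x 47 mm, long side along its y): lift the gauge straight up at least 30 mm.
- cup_mid (a point): Centre of the orange suction cup, 21 x 21 x 26 mm, standing loose: leave alone.
- cap_mid (a point): Centre of the black lens cap, 40 x 40 x 10 mm, lying loose: leave alone.
- screw_mid (a point): Centre of the grey thumb screw, 16 x 16 x 22 mm, standing on its head, loose: leave alone.
Mind the look-alikes: they are no part of the job. There is more than one size of the gauge; the job needs the smaller.

How it is judged:
On the way, in this order (a step that is already met when the one before it is completed fails the run):
1. the empty hook has been turned to the front (within 0.13 rad) while the gauge is still off it (value of joint rotor between -0.13 and 0.13 rad and distance between gauge_bar and hook_seat above 0.05 m), for 0.2 s.
2. the gauge's cross bar is through the gate and on the hook, which is no longer pressed down (under 4 N) (x of gauge_bar in the frame of hook_seat between -0.012 and 0.016 m and y of gauge_bar in the frame of hook_seat between -0.012 and 0.012 m and z of gauge_bar in the frame of hook_seat between -0.006 and 0.014 m and contact force between gauge and carousel below 4 N), for 0.2 s.
At the end, for the whole second after the job is handed in: Rotor within 0.13 rad of 0; the gauge hangs let go on the empty hook: bar centre 6 mm below to 14 mm above hook_seat, at most 12 mm outward or 16 mm inward of it and 12 mm to either side (on the arm, behind the lip, under the gate); upright within 0.25 rad; gauge and rotor at rest (value of joint rotor between -0.13 and 0.13 rad and x of gauge_bar in the frame of hook_seat between -0.012 and 0.016 m and y of gauge_bar in the frame of hook_seat between -0.012 and 0.012 m and z of gauge_bar in the frame of hook_seat between -0.006 and 0.014 m and angle between gauge's own z axis and vertical below 0.25 rad and linear speed of gauge below 0.05 m/s and velocity of joint rotor between -0.05 and 0.05 rad/s); the robot touches nothing.
It fails at once if the gauge presses on the carousel with more than 20 N (contact force between gauge and carousel above 20 N).
It fails at once if the orange suction cup is moved by more than 20 mm (distance of cup_mid from where it was at the start of the episode above 0.02 m).
It fails at once if the black lens cap is moved by more than 20 mm (distance of cap_mid from where it was at the start of the episode above 0.02 m).
It fails at once if the thumb screw is moved by more than 20 mm (distance of screw_mid from where it was at the start of the episode above 0.02 m).
It also fails if it takes over 64 s, if anything falls off the work surface, if the arm or the gripper's body presses on something with over 40 N, if the wrist force passes 120 N, or if a joint passes its speed limit or range.

## Working session

There is one attempt and no reset: what is moved stays moved. The work goes in short steps, Python scripts to look and compute and a tool call to move; the robot and the scene stay as the last step left them, time stands still between calls to the robot, and variables do not carry over. Pictures are saved under pics/ and viewed, at most 11 in all, crops included, and the job is handed in when it is done.

Besides the shell and the picture viewer there is one more tool, called after "Emit:" as name(argument=value, ...) on one line, values as JSON. carry_out: Moves the arm, as the interface text tells. Scaled input: -1 to 1 covers 100 mm each way for a shift and 90 degrees each way for a turn. Its arguments: {"type":"object","properties":{"delta_rot":{"type":"array","items":{"type":"array","items":{"type":"number","minimum":-1,"maximum":1}}},"slide":{"type":"array","items":{"type":"array","items":{"type":"number","minimum":-1,"maximum":1}}},"fingers":{"type":"array","items":{"type":"number"}},"squeeze":{"type":"number"}},"required":["delta_rot","slide","fingers"]}

```bash
mkdir -p pics; ls; cat > h.py <<'E'
import numpy as np, cv2
from plant import get_obs, eyes, r
def snap(n):
    s=eyes.snapshot(n); return s
def cloud(s):
    K=s["camera_matrix"]; z=s["z_map"]; v,u=np.mgrid[:z.shape[0],:z.shape[1]]
    c=np.stack([(u-K[0,2])/K[0,0]*z,(v-K[1,2])/K[1,1]*z,z],-1)
    w=(c-s["t"])@s["R"]; w[z==0]=np.nan; return w
def save(s,f): cv2.imwrite("pics/"+f,cv2.cvtColor(s["pixels"],cv2.COLOR_RGB2BGR))
E
python3 - <<'E'
from h import *
for n in ("scene","top"):
    s=snap(n); save(s,n+"1.png"); np.savez(n+"1.npz",**s)
    print(n,-s["R"].T@s["t"],s["R"][2],s["camera_matrix"][0,0],(s["z_map"]>0).mean())
print(get_obs())
E
```

```text
pics
scene [-0.26402757  0.5687318   0.59522667] [ 0.78392882 -0.43210506 -0.44580356] 429.61433833224595 0.9961309523809524
top [0.28850826 0.11710992 1.12724405] [ 0.19236283  0.0279249  -0.98092647] 395.42813814780106 0.9959566326530612
{'clock': 0.1, 'q': array([-1.42340652e+00,  1.31079425e-01,  1.48919084e+00,  1.19486571e-06,
        1.52296480e+00, -8.54031515e-02]), 'joint_vel': array([-1.95568565e-03, -1.48730020e-03, -2.12233657e-03, -1.88827274e-03,
       -7.40010173e-04, -5.36052357e-05]), 'joint_torque': array([ 4.78057973e-04, -5.70951498e+01, -5.01943374e+01, -1.93028109e-04,
        8.09724588e-03, -7.02170183e-06]), 'ee_pos': array([ 0.13836583, -0.58332494,  0.23034179]), 'tool_rot': array([-3.11870475e+00, -3.64654445e-01,  7.80324185e-05]), 'contact_force': array([0.69191864, 0.5093331 , 0.07006919]), 'moment': array([0.00045797, 0.00778737, 0.00040793]), 'grip_force': 0.0, 'width': 0.08539408500349036}
```

View pics/scene1.png

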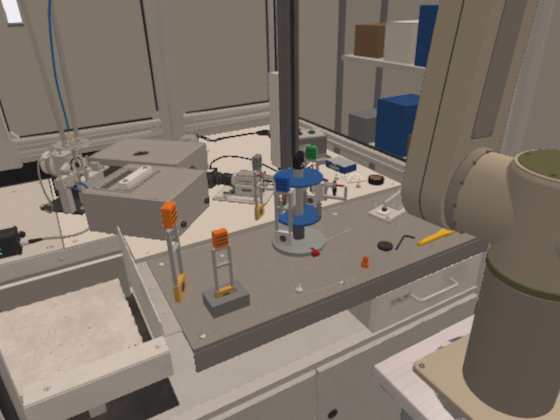

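View pics/top1.png

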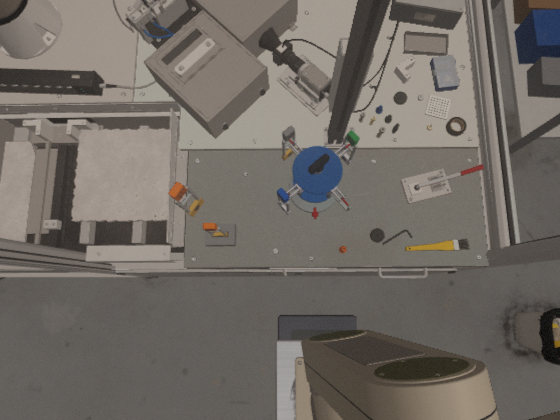

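The scene view shows the small gauge in its grey stand (grip at about 220,238), the tall look-alike at (170,215) and the carousel at (300,210). In the top view the rotor centre is at about (317,172), the pointer at (315,212), the empty hook at about (345,203) and the stand at (220,235). There is a post behind the carousel at about (340,130).

```bash
python3 - <<'E'
from h import *
for n in ("top","scene"):
    s=dict(np.load(n+"1.npz")); w=cloud(s); hsv=cv2.cvtColor(s["pixels"],cv2.COLOR_RGB2HSV); H,S,V=[hsv[...,i].astype(int) for i in range(3)]
    np.set_printoptions(precision=4,suppress=True)
    X,Y,Z=w[...,0],w[...,1],w[...,2]
    def rep(name,m,show=True,amin=12):
        k,l,st,c=cv2.connectedComponentsWithStats(m.astype(np.uint8))
        for i in range(1,k):
            if st[i,4]<amin: continue
            p=w[l==i]; print(n,name,c[i].round(),st[i,4],"med",np.nanmedian(p,0),"min",np.nanmin(p,0),"max",np.nanmax(p,0), "rect ang", cv2.minAreaRect(p[:,:2].astype(np.float32)) )
    on=(X>.25)&(X<.9)&(abs(Y)<.6)&(Z>-.02)&(Z<.4)
    rep("orange",on&(H<14)&(H>6)&(S>180)&(V>120))
    rep("red",on&((H<5)|(H>174))&(S>150)&(V>80))
    rep("blue",on&(H>100)&(H<125)&(S>150)&(V>50)&(Z>.17)&(Z<.21),amin=60)
    rep("black",on&(V<50)&(Z>.215)&(Z<.27))
    rep("standtop",on&(abs(Z-.03)<.006)&(S<60),amin=100)
    rep("tall",(Z>.27)&(X>.2)&(X<1)&(abs(Y)<.6),amin=200)
    print(np.nanmedian(w[on&(abs(Z)<.01)],0))
E
```

```text
top orange [176. 190.] 30 med [0.5192 0.3889 0.2237] min [0.5068 0.3761 0.2219] max [0.5321 0.3994 0.2263] rect ang ((0.5200359225273132, 0.38697853684425354), (0.007124784402549267, 0.03149234503507614), 45.96403121948242)
top orange [209. 226.] 65 med [0.4396 0.3154 0.181 ] min [0.434  0.3026 0.1776] max [0.4468 0.33   0.1851] rect ang ((0.44039785861968994, 0.3163200318813324), (0.012780573219060898, 0.027377299964427948), 0.053780898451805115)
top red [472. 169.] 65 med [ 0.604  -0.3775  0.0808] min [ 0.5958 -0.401   0.0688] max [ 0.6145 -0.351   0.091 ] rect ang ((0.6042678356170654, -0.3764375150203705), (0.009079951792955399, 0.051128584891557693), 14.005661964416504)
top red [314. 213.] 24 med [0.4999 0.049  0.0142] min [0.4897 0.0433 0.0084] max [0.5151 0.0547 0.0164] rect ang ((0.5022342801094055, 0.04738255962729454), (0.011758429929614067, 0.02307059057056904), 70.60774993896484)
top black [323. 159.] 22 med [0.5823 0.0401 0.248 ] min [0.5762 0.0307 0.2425] max [0.5915 0.054  0.2517] rect ang ((0.5820263624191284, 0.041813209652900696), (0.014909171499311924, 0.0191945508
[... 3292 characters left out ...]
96.] 563 med [0.4268 0.323  0.0291] min [0.4068 0.2738 0.0241] max [0.4717 0.3588 0.0324] rect ang ((0.43922683596611023, 0.31627076864242554), (0.08491954207420349, 0.06492160260677338), 89.89183807373047)
scene tall [286.  69.] 3166 med [0.7076 0.0016 0.4106] min [ 0.6971 -0.0359  0.27  ] max [0.786  0.0163 0.5825] rect ang ((0.7427440285682678, -0.00758526474237442), (0.09210847318172455, 0.043488066643476486), 10.303887367248535)
scene tall [530.  69.] 2590 med [ 0.3514 -0.4419  0.4229] min [ 0.3455 -0.4853  0.27  ] max [ 0.3768 -0.4278  0.5705] rect ang ((0.36196669936180115, -0.4565207064151764), (0.03102981299161911, 0.056740790605545044), 2.4653284549713135)
[ 0.4628  0.1762 -0.0005]
```

```bash
cat >> h.py <<'E'
from scipy.spatial.transform import Rotation as Ro
def to(P,psi_deg,base=None):
    """row numbers for TCP target P with tool y at world yaw psi, tool down; from current (or given) pose"""
    o=get_obs(); p,R=(o["ee_pos"],Ro.from_rotvec(o["tool_rot"])) if base is None else base
    a=np.radians(psi_deg); T=Ro.from_matrix(np.array([[-np.sin(a),np.cos(a),0],[np.cos(a),np.sin(a),0],[0,0,-1]]).T)
    return (R.inv().apply(np.array(P)-p)/.1).round(3), ((R.inv()*T).as_rotvec()/(np.pi/2)).round(3)
E
python3 - <<'E'
from h import *
np.set_printoptions(precision=4,suppress=True)
from scipy.optimize import least_squares
for n in ("top","scene"):
    s=dict(np.load(n+"1.npz")); w=cloud(s); X,Y,Z=np.moveaxis(w,-1,0)
    near=np.hypot(X-.575,Y-.05)<.09
    m=near&(abs(Z-.192)<.006)&(np.hypot(X-.575,Y-.05)<.068); p=w[m][:,:2]
    print(n,"disc",m.sum(),cv2.minEnclosingCircle(p.astype(np.float32)), np.median(w[m][:,2]))
    m=near&(Z>.243)&(Z<.256); p=w[m]; print(n,"bar",m.sum(),cv2.minAreaRect(p[:,:2].astype(np.float32)),np.median(p[:,2]))
    m=near&(Z>.004)&(Z<.03)&(np.hypot(X-.575,Y-.05)<.08); p=w[m]; print("foot",cv2.minEnclosingCircle(p[:,:2].astype(np.float32)),np.median(p[:,2]))
    m=(np.hypot(X-.575,Y-.05)<.135)&(np.hypot(X-.575,Y-.05)>.075)&(Z>.14)&(Z<.185)&(X<.575)&(Y<.05); p=w[m]
    print("hook",len(p),np.median(p,0),np.degrees(np.arctan2(p[:,1]-.05,p[:,0]-.575)).mean())
    hsv=cv2.cvtColor(s["pixels"],cv2.COLOR_RGB2HSV).astype(int)
    m=near&((hsv[...,0]<5)|(hsv[...,0]>174))&(hsv[...,1]>120)&(Z<.05); p=w[m]; print("ptr",p.mean(0))
print(to([.12,-.42,.34],-45)); print(to([.35,-.15,.34],45)); print(to([.574,.05,.34],45))
E
```

```text
top disc 1668 ((0.5756902694702148, 0.04938608407974243), 0.062631756067276) 0.1913725306748456
top bar 158 ((0.5761109590530396, 0.04955922067165375), (0.016311822459101677, 0.05592796206474304), 40.81993865966797) 0.24839257657000474
foot ((0.5702162384986877, 0.0526762530207634), 0.07522477209568024) 0.01265806428575487
hook 123 [ 0.4997 -0.0135  0.1715] -140.07345492941113
ptr [0.5006 0.0477 0.0133]
scene disc 606 ((0.5748306512832642, 0.050340715795755386), 0.06237248331308365) 0.19106396462252323
scene bar 72 ((0.5729515552520752, 0.05064229294657707), (0.0142982704564929, 0.05408107861876488), 37.66146469116211) 0.24828755150800683
foot ((0.5713186860084534, 0.04757951945066452), 0.07556556910276413) 0.01342672449191018
hook 171 [ 0.4983 -0.0128  0.1634] -140.9523565151276
ptr [0.4988 0.0489 0.0108]
(array([ 0.198, -1.633, -1.094]), array([-0.001, -0.   , -0.352]))
(array([ 3.059, -3.73 , -1.09 ]), array([-0.001, -0.001, -1.352]))
(array([ 5.7  , -5.159, -1.087]), array([-0.001, -0.001, -1.352]))
```

Emit:
carry_out(delta_rot=[[0,0,0],[0,0,0],[0,0,0]], slide=[[0,-0.3,-0.5],[0,-0.7,-1],[0,-1,-1]], fingers=[100,100,100])

```text
clock: 0.48
ee_pos: [0.1154, -0.487, 0.3361]
tool_rot: [3.113, 0.364, 0.0]
contact_force: [-0.0, 0.0, -0.7]
width: 0.0853
grip_force: 0.0
```

Emit:
carry_out(delta_rot=[[0,0,0],[0,0,0],[0,0,0]], slide=[[0.35,-0.35,0],[0.7,-0.7,0],[1,-1,0]], fingers=[100,100,100])

```text
clock: 0.85
ee_pos: [0.1901, -0.3646, 0.331]
tool_rot: [-3.12, -0.364, -0.0]
contact_force: [0.8, 0.1, 0.6]
width: 0.0851
grip_force: 0.0
```

Emit:
carry_out(delta_rot=[[0,0,0],[0,0,0],[0,0,0]], slide=[[0.35,-0.35,0],[0.7,-0.7,0],[1,-1,0]], fingers=[100,100,100])

```text
clock: 1.23
ee_pos: [0.2643, -0.2442, 0.3311]
tool_rot: [-3.12, -0.365, -0.0]
contact_force: [-0.4, -0.4, 0.1]
width: 0.0857
grip_force: 0.0
```

Emit:
carry_out(delta_rot=[[0,0,0],[0,0,0],[0,0,0]], slide=[[0.35,-0.35,0],[0.7,-0.7,0],[1,-1,0]], fingers=[100,100,100])

```text
clock: 1.6
ee_pos: [0.3385, -0.1237, 0.3311]
tool_rot: [-3.12, -0.366, -0.0]
contact_force: [0.8, -0.6, -0.1]
width: 0.0857
grip_force: 0.0
```

Emit:
carry_out(delta_rot=[[0,0,-0.11],[0,0,-0.22],[0,0,-0.33],[0,0,-0.44],[0,0,-0.55],[0,0,-0.66],[0,0,-0.77],[0,0,-0.88],[0,0,-0.98]], slide=[[0.2,-0.2,0],[0.4,-0.4,0],[0.6,-0.6,0],[0.8,-0.8,0],[1,-1,0],[1,-1,0],[1,-1,0],[1,-1,0],[1,-1,0]], fingers=[100,100,100,100,100,100,100,100,100])

```text
clock: 2.72
ee_pos: [0.4121, -0.0049, 0.3309]
tool_rot: [-1.98, -2.438, 0.001]
contact_force: [0.1, -0.0, -0.1]
width: 0.0855
grip_force: 0.0
```

```bash
python3 - <<'E'
from h import *
print(get_obs()["ee_pos"],get_obs()["q"]); print(to([.5753,.0498,.33],40))
E
```

```text
[ 0.41209388 -0.00494193  0.33085668] [-1.36547336e-01 -4.07367161e-01  1.79781986e+00 -8.65017326e-07
  1.75198517e+00 -3.43490601e-01]
(array([0.2  , 1.71 , 0.007]), array([-0.   , -0.   , -0.313]))
```

Emit:
carry_out(delta_rot=[[0,0,-0.11],[0,0,-0.22],[0,0,-0.313]], slide=[[0.1,0.5,0],[0.15,0.8,0],[0.2,1,0]], fingers=[100,100,100])

```text
clock: 3.1
ee_pos: [0.5071, 0.0351, 0.3304]
tool_rot: [-1.327, -2.846, 0.001]
contact_force: [-0.3, -0.0, 0.3]
width: 0.0855
grip_force: 0.0
```

```bash
python3 - <<'E'
from h import *
print(to([.5753,.0498,.30],40)); 
s=snap("wrist"); save(s,"w1.png"); np.savez("w1.npz",**s)
np.set_printoptions(precision=4,suppress=True)
w=cloud(s); X,Y,Z=np.moveaxis(w,-1,0); near=np.hypot(X-.575,Y-.05)<.09
m=near&(abs(Z-.192)<.006); p=w[m]
if m.sum()>50: print("disc",m.sum(),cv2.minEnclosingCircle(p[:,:2].astype(np.float32)))
m=near&(Z>.243)&(Z<.256); p=w[m]
if m.sum()>50: print("bar",m.sum(),cv2.minAreaRect(p[:,:2].astype(np.float32)),np.median(p[:,2]))
E
```

```text
(array([-0.327,  0.617,  0.303]), array([-0.001, -0.001,  0.   ]))
disc 12066 ((0.5768647193908691, 0.04866121709346771), 0.06212505325675011)
bar 1589 ((0.5764225125312805, 0.04930887371301651), (0.016315843909978867, 0.05582209676504135), 39.731082916259766) 0.24903445600607776
```

View pics/w1.png

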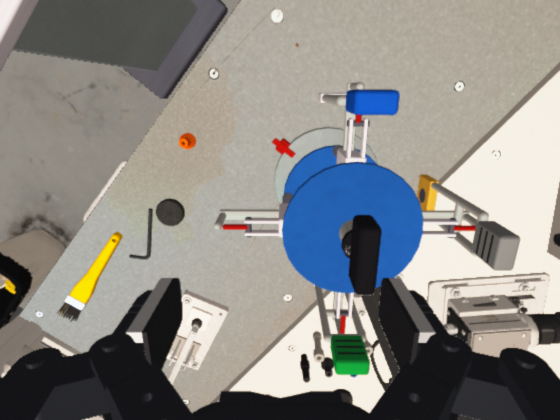

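The wrist view confirms it: the bar is at (365,255), the empty hook with its red gate points left at (235,225), and the pointer is at (284,147).

```bash
python3 - <<'E'
from h import *
print(to([.5763,.0493,.216],39.7)); 
E
```

```text
(array([-0.341,  0.606,  1.14 ]), array([-0.   , -0.001,  0.008]))
```

Emit:
carry_out(delta_rot=[[0,0,0],[0,0,0.004],[0,0,0.008],[0,0,0.008]], slide=[[-0.34,0.5,0],[-0.341,0.606,0.4],[-0.341,0.606,0.8],[-0.341,0.606,1]], fingers=[100,100,100,100])

```text
clock: 3.65
ee_pos: [0.573, 0.0469, 0.228]
tool_rot: [-1.353, -2.831, 0.003]
contact_force: [0.4, 0.2, -0.2]
width: 0.0856
grip_force: 0.0
```

Emit:
carry_out(delta_rot=[[0,0,0],[0,0,0],[0,0,0],[0,0,0],[0,0,0],[0,0,0]], slide=[[0,0,0.14],[0,0,0.14],[0,0,0.14],[0,0,0.14],[0,0,0.14],[0,0,0.14]], fingers=[100,0,0,0,0,0], squeeze=30)

```text
clock: 4.4
ee_pos: [0.5779, 0.0486, 0.2205]
tool_rot: [1.348, 2.83, 0.01]
contact_force: [11.0, 8.3, 4.4]
width: 0.0154
grip_force: 37.4
```

Emit:
carry_out(delta_rot=[[0,0,0.06],[0,0,0.12],[0,0,0.18],[0,0,0.24],[0,0,0.3],[0,0,0.36],[0,0,0.4],[0,0,0.432],[0,0,0.432],[0,0,0.432]], slide=[[0,0,0],[0,0,0],[0,0,0],[0,0,0],[0,0,0],[0,0,0],[0,0,0],[0,0,0],[0,0,0],[0,0,0]], fingers=[0,0,0,0,0,0,0,0,0,0])

```text
clock: 5.65
ee_pos: [0.5771, 0.0483, 0.2205]
tool_rot: [2.216, 2.222, 0.01]
contact_force: [6.4, 6.7, 7.1]
width: 0.0157
grip_force: 38.1
```

Emit:
carry_out(delta_rot=[[0,0,0],[0,0,0],[0,0,0],[0,0,0],[0,0,0],[0,0,0],[0,0,0]], slide=[[0,0,0],[0,0,0],[0,0,0],[0,0,-0.2],[0,0,-0.5],[0,0,-1],[0,0,-1]], fingers=[100,100,100,100,100,100,100])

```text
clock: 6.52
ee_pos: [0.5769, 0.047, 0.3246]
tool_rot: [2.214, 2.218, 0.011]
contact_force: [-0.1, -0.8, -0.4]
width: 0.0855
grip_force: 0.0
```

```bash
python3 - <<'E'
from h import *
np.set_printoptions(precision=4,suppress=True)
for n in ("wrist","top","scene"):
    s=snap(n); save(s,n+"2.png"); np.savez(n+"2.npz",**s)
    w=cloud(s); X,Y,Z=np.moveaxis(w,-1,0); R=np.hypot(X-.576,Y-.049);near=R<.09
    def q(name,m,f):
        print(n,name,m.sum(), f(w[m]) if m.sum()>20 else "")
    c2=lambda p:p[:,:2].astype(np.float32)
    q("disc",near&(abs(Z-.192)<.006),lambda p:cv2.minEnclosingCircle(c2(p)))
    q("bar",near&(Z>.243)&(Z<.256),lambda p:cv2.minAreaRect(c2(p)))
    hsv=cv2.cvtColor(s["pixels"],cv2.COLOR_RGB2HSV).astype(int); red=((hsv[...,0]<5)|(hsv[...,0]>174))&(hsv[...,1]>120)
    ang=lambda p:(p.mean(0),np.degrees(np.arctan2(p[:,1].mean()-.0493,p[:,0].mean()-.5763))%360)
    q("ptr",(R<.1)&red&(Z<.05)&(X<.576),ang)
    q("gate",(R<.13)&red&(Z>.15)&(X<.5),ang)
    q("hook",(R>.075)&(R<.135)&(X<.52)&(abs(Y-.05)<.04)&(Z>.14)&(Z<.19),lambda p:(ang(p),p.min(0),p.max(0)))
print(to([.5763,.0493,.32],0)); print(get_obs()["q"])
E
```

```text
wrist disc 14575 ((0.577049732208252, 0.04874516278505325), 0.06197088956832886)
wrist bar 1826 ((0.5771103501319885, 0.04926858842372894), (0.05549561232328415, 0.01593867689371109), 89.44940948486328)
wrist ptr 16 
wrist gate 154 (array([0.4727, 0.0488, 0.1814]), np.float64(180.25822427992748))
wrist hook 950 ((array([0.4777, 0.0496, 0.1686]), np.float64(179.8422988095646)), array([0.4537, 0.0395, 0.146 ]), array([0.5013, 0.0577, 0.1844]))
top disc 715 ((0.5721237659454346, 0.05083519592881203), 0.06489730626344681)
top bar 56 ((0.5748045444488525, 0.05324527993798256), (0.02991010807454586, 0.014116019010543823), 88.35752868652344)
top ptr 0 
top gate 0 
top hook 0 
scene disc 742 ((0.574699342250824, 0.04994208365678787), 0.06385991722345352)
scene bar 92 ((0.5742799639701843, 0.05146627873182297), (0.016739647835493088, 0.05439918488264084), 1.1283572912216187)
scene ptr 48 (array([0.4987, 0.0488, 0.0107]), np.float64(180.38805612763218))
scene gate 8 
scene hook 156 ((array([0.4738, 0.0508, 0.1634]), np.float64(179.13892110953904)), array([0.4497, 0.0419, 0.1431]), array([0.5009, 0.0577, 0.184 ]))
(array([ 0.023,  0.017, -0.024]), array([0.   , 0.   , 0.001]))
[-0.0073  0.0472  1.4207 -0.      1.6736 -0.0091]
```

View pics/wrist2.png

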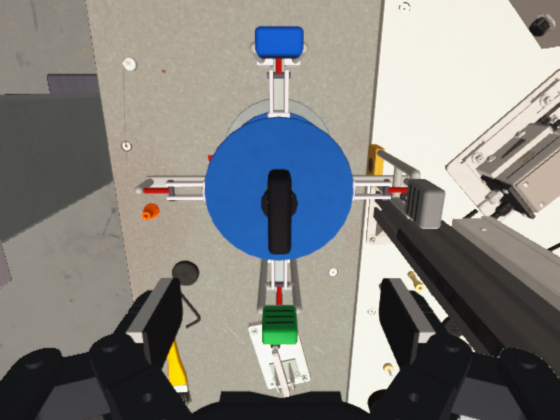

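Emit:
carry_out(delta_rot=[[0,0,0],[0,0,0],[0,0,0]], slide=[[0.35,-0.35,0],[0.7,-0.65,0],[1,-1,0]], fingers=[100,100,100])

```text
clock: 7.05
ee_pos: [0.4728, 0.1476, 0.3156]
tool_rot: [-2.218, -2.222, 0.004]
contact_force: [0.6, 1.2, 0.1]
width: 0.0854
grip_force: 0.0
```

Emit:
carry_out(delta_rot=[[0,0,0],[0,0,0],[0,0,0],[0,0,0]], slide=[[0.5,-0.2,0],[0.9,-0.37,0],[1,-0.37,0],[1,-0.37,0]], fingers=[100,100,100,100])

```text
clock: 7.55
ee_pos: [0.437, 0.2468, 0.3163]
tool_rot: [-2.218, -2.225, 0.003]
contact_force: [0.5, 0.5, 0.1]
width: 0.0853
grip_force: 0.0
```

```bash
python3 - <<'E'
from h import *
np.set_printoptions(precision=4,suppress=True)
s=snap("wrist"); save(s,"wrist3.png")
w=cloud(s); X,Y,Z=np.moveaxis(w,-1,0); hsv=cv2.cvtColor(s["pixels"],cv2.COLOR_RGB2HSV).astype(int)
near=np.hypot(X-.44,Y-.316)<.04
m=near&(abs(Z-.182)<.006)&(hsv[...,1]>120); p=w[m][:,:2].astype(np.float32); print(m.sum(),cv2.minAreaRect(p),np.median(w[m][:,2]))
m=(abs(X-.44)<.05)&(abs(Y-.316)<.06)&(abs(Z-.03)<.005); print(m.sum(),cv2.minAreaRect(w[m][:,:2].astype(np.float32)))
print(get_obs()["ee_pos"],to([.44,.316,.145],0))
E
```

```text
815 ((0.4409385323524475, 0.3156396746635437), (0.028993796557188034, 0.015736965462565422), 89.98644256591797) 0.1811104443558953
2880 ((0.4410262107849121, 0.3152279257774353), (0.06004824861884117, 0.08392727375030518), 0.44855809211730957)
[0.4373 0.2462 0.3165] (array([0.7  , 0.03 , 1.714]), array([-0.001,  0.001,  0.001]))
```

Emit:
carry_out(delta_rot=[[0,0,0],[0,0,0],[0,0,0],[0,0,0],[0,0,0]], slide=[[0.4,0.037,0],[0.694,0.037,0],[0.694,0.037,0.4],[0.694,0.037,0.8],[0.694,0.037,0.9]], fingers=[100,100,100,100,100])

```text
clock: 8.22
ee_pos: [0.44, 0.314, 0.2237]
tool_rot: [-2.22, -2.221, 0.009]
contact_force: [0.4, -0.7, 0.6]
width: 0.0854
grip_force: 0.0
```

```bash
python3 - <<'E'
from h import *
print(get_obs()["ee_pos"],to([.4409,.3156,.145],0))
E
```

```text
[0.43998166 0.31399472 0.22373855] (array([0.019, 0.013, 0.787]), array([-0.003,  0.002,  0.   ]))
```

Emit:
carry_out(delta_rot=[[0,0,0],[0,0,0],[0,0,0],[0,0,0],[0,0,0],[0,0,0],[0,0,0],[0,0,0]], slide=[[0,0,0.4],[0,0,0.7],[0,0,0.8],[0,0,0.8],[0,0,0.8],[0,0,0.8],[0,0,0.8],[0,0,0.8]], fingers=[100,100,100,0,0,0,0,0], squeeze=50)

```text
clock: 9.22
ee_pos: [0.4414, 0.3166, 0.1484]
tool_rot: [2.219, 2.223, 0.003]
contact_force: [-1.7, -0.5, 5.2]
width: 0.0153
grip_force: 49.6
```

Emit:
carry_out(delta_rot=[[0,0,0],[0,0,0],[0,0,0],[0,0,0],[0,0,0]], slide=[[0,0,-0.15],[0,0,-0.35],[0,0,-0.7],[0,0,-1],[0,0,-1]], fingers=[0,0,0,0,0])

```text
clock: 9.85
ee_pos: [0.4425, 0.3173, 0.252]
tool_rot: [2.218, 2.222, 0.011]
contact_force: [0.4, 0.7, -0.3]
width: 0.0153
grip_force: 48.9
```

```bash
python3 - <<'E'
from h import *
np.set_printoptions(precision=4,suppress=True)
print(get_obs()["ee_pos"])
s=snap("scene"); save(s,"scene3.png"); w=cloud(s); X,Y,Z=np.moveaxis(w,-1,0)
hsv=cv2.cvtColor(s["pixels"],cv2.COLOR_RGB2HSV).astype(int)
m=(np.hypot(X-.44,Y-.316)<.05)&(hsv[...,0]<30)&(hsv[...,1]>150)&(Z>.05)
p=w[m]
for lo,hi in((.05,.15),(.2,.3)):
    a=p[(p[:,2]>lo)&(p[:,2]<hi)]; print(len(a),a.mean(0),a.min(0),a.max(0))
s2=s["pixels"][150:350,100:350]; cv2.imwrite("pics/c3.png",cv2.cvtColor(cv2.resize(s2,None,fx=3,fy=3)[:600],cv2.COLOR_RGB2BGR))
E
```

```text
[0.4425 0.3173 0.252 ]
205 [0.4383 0.3201 0.1326] [0.4339 0.2983 0.1143] [0.4472 0.3391 0.147 ]
67 [0.4391 0.3302 0.2715] [0.433  0.3233 0.2523] [0.4521 0.3324 0.2859]
```

View pics/c3.png

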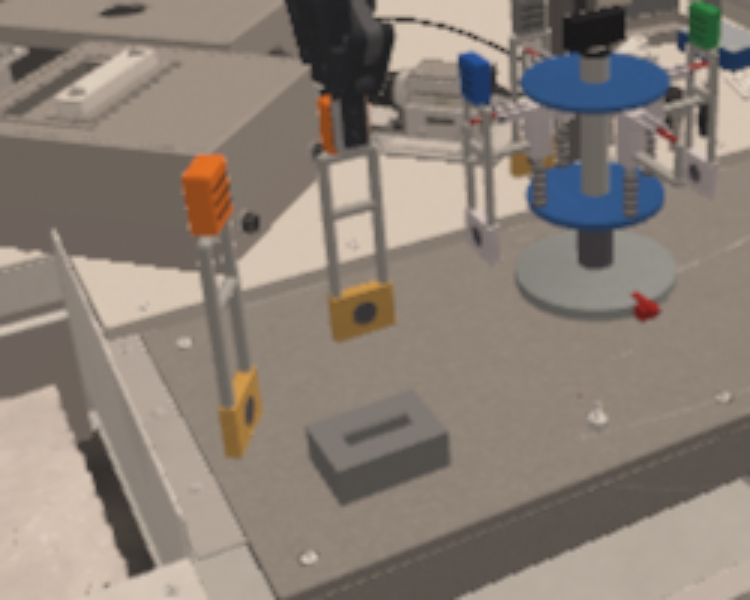

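The gauge is held upright and clear of the stand. I'll carry it to a point outside the hook.

Emit:
carry_out(delta_rot=[[0,0,0],[0,0,0],[0,0,0]], slide=[[-0.3,-0.2,0],[-0.7,-0.4,0],[-1,-0.43,0]], fingers=[0,0,0])

```text
clock: 10.28
ee_pos: [0.3963, 0.2148, 0.2458]
tool_rot: [-2.218, -2.224, 0.004]
contact_force: [1.5, 0.2, -0.4]
width: 0.0153
grip_force: 49.2
```

Emit:
carry_out(delta_rot=[[0,0,0],[0,0,0],[0,0,0],[0,0,0],[0,0,0]], slide=[[-0.4,0,0],[-0.8,0,0],[-1,0,0],[-1,0,0],[-1,0,0]], fingers=[0,0,0,0,0])

```text
clock: 10.9
ee_pos: [0.3979, 0.1165, 0.2466]
tool_rot: [-2.219, -2.223, 0.001]
contact_force: [0.2, 0.4, -1.1]
width: 0.0155
grip_force: 49.2
```

```bash
python3 - <<'E'
from h import *
print(get_obs()["ee_pos"],to([.400,.0495,.241],0))
E
```

```text
[0.39788958 0.11652369 0.24663453] (array([-0.67 ,  0.02 ,  0.056]), array([-0.001, -0.   ,  0.001]))
```

Emit:
carry_out(delta_rot=[[0,0,0],[0,0,0],[0,0,0],[0,0,0],[0,0,0]], slide=[[-0.3,0,0],[-0.6,0,0.05],[-0.67,0.02,0.056],[-0.67,0.02,0.056],[-0.67,0.02,0.056]], fingers=[0,0,0,0,0])

```text
clock: 11.52
ee_pos: [0.4005, 0.0501, 0.2418]
tool_rot: [-2.218, -2.224, -0.0]
contact_force: [0.7, 0.2, -0.9]
width: 0.0157
grip_force: 49.1
```

```bash
python3 - <<'E'
from h import *
np.set_printoptions(precision=4,suppress=True)
print(get_obs()["ee_pos"],to([.468,.0495,.241],0))
s=snap("scene"); save(s,"scene4.png"); w=cloud(s); X,Y,Z=np.moveaxis(w,-1,0)
m=(abs(X-.4)<.02)&(abs(Y-.049)<.03)&(Z>.095)&(Z<.24); p=w[m]; print("gauge",len(p),p.min(0),p.max(0))
m=(abs(X-.4)<.02)&(abs(Y-.049)<.03)&(Z>.145)&(Z<.17); p=w[m]; print("rods y",p.min(0),p.max(0),np.median(p,0))
m=(X>.435)&(X<.51)&(abs(Y-.049)<.03)&(Z>.14)&(Z<.195); p=w[m]; print("hook",len(p),p.min(0),p.max(0))
cv2.imwrite("pics/c4.png",cv2.cvtColor(cv2.resize(s["pixels"][130:290,200:400],None,fx=3.7,fy=3.7),cv2.COLOR_RGB2BGR))
E
```

```text
[0.4005 0.0501 0.2418] (array([-0.008,  0.675,  0.008]), array([-0.   , -0.   ,  0.002]))
gauge 641 [0.3921 0.0263 0.1008] [0.4057 0.0731 0.2392]
rods y [0.3929 0.0317 0.1452] [0.4017 0.0723 0.1699] [0.3968 0.0641 0.1562]
hook 192 [0.4499 0.0407 0.1424] [0.51   0.0584 0.1837]
```

View pics/c4.png

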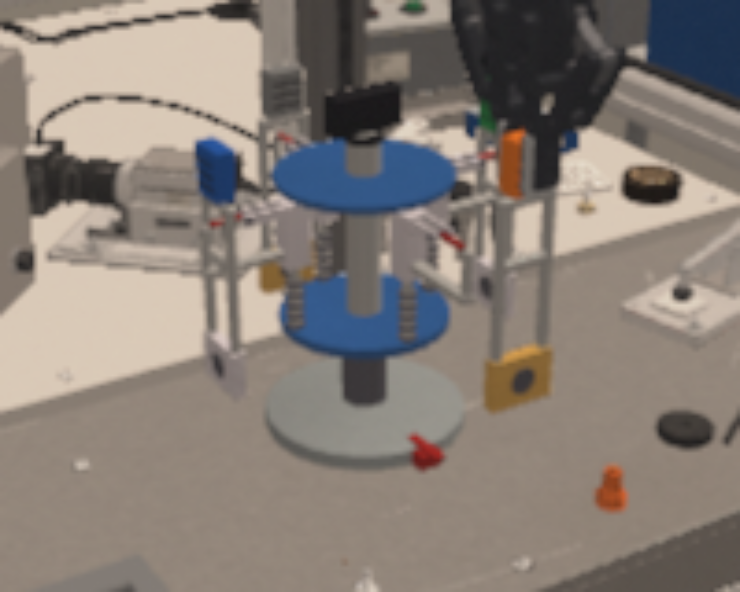

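The gauge is outside the hook, lined up in y, with the bar just above lip and gate. Moving in.

Emit:
carry_out(delta_rot=[[0,0,0],[0,0,0],[0,0,0],[0,0,0],[0,0,0],[0,0,0],[0,0,0]], slide=[[-0.008,0.15,0],[-0.008,0.3,0],[-0.008,0.42,0],[-0.008,0.54,0],[-0.008,0.67,0],[-0.008,0.67,0],[-0.008,0.67,0]], fingers=[0,0,0,0,0,0,0])

```text
clock: 12.45
ee_pos: [0.4671, 0.0486, 0.2415]
tool_rot: [-2.219, -2.223, 0.001]
contact_force: [0.1, -0.4, -1.4]
width: 0.0149
grip_force: 49.2
```

```bash
python3 - <<'E'
from h import *
np.set_printoptions(precision=4,suppress=True)
print(get_obs()["ee_pos"],get_obs()["contact_force"])
s=snap("scene"); w=cloud(s); X,Y,Z=np.moveaxis(w,-1,0)
cv2.imwrite("pics/c5.png",cv2.cvtColor(cv2.resize(s["pixels"][150:240,250:360],None,fx=6,fy=6),cv2.COLOR_RGB2BGR))
E
```

```text
[0.4671 0.0486 0.2415] [ 0.0556 -0.3824 -1.3824]
```

View pics/c5.png

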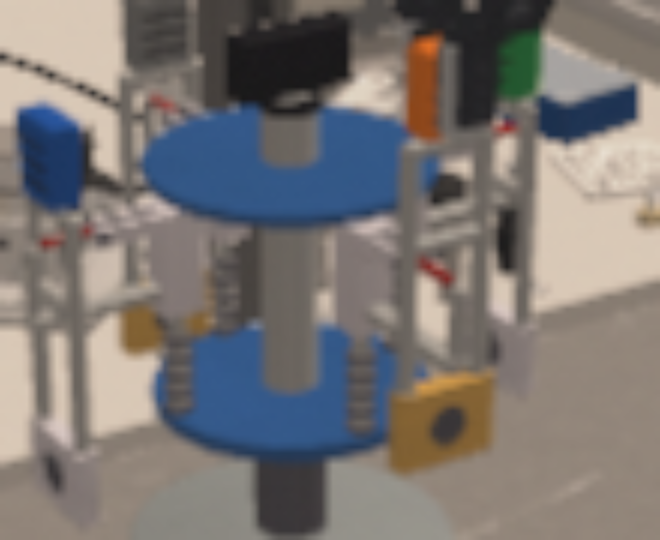

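The hook passes through the window and the bar (440,238) is above the red gate (435,268). Pressing down slowly.

Emit:
carry_out(delta_rot=[[0,0,0],[0,0,0],[0,0,0],[0,0,0],[0,0,0],[0,0,0]], slide=[[0,0,0.04],[0,0,0.08],[0,0,0.12],[0,0,0.15],[0,0,0.18],[0,0,0.2]], fingers=[0,0,0,0,0,0])

```text
clock: 13.25
ee_pos: [0.4674, 0.0485, 0.2217]
tool_rot: [2.219, 2.223, 0.0]
contact_force: [-2.2, -0.1, 4.8]
width: 0.0153
grip_force: 49.9
```

Emit:
carry_out(delta_rot=[[0,0,0],[0,0,0],[0,0,0],[0,0,0]], slide=[[0,0,0.03],[0,0,0.06],[0,0,0.09],[0,0,0.12]], fingers=[0,0,0,0])

```text
clock: 13.75
ee_pos: [0.4673, 0.0485, 0.2099]
tool_rot: [-2.219, -2.224, 0.0]
contact_force: [-4.2, -0.2, 6.4]
width: 0.0156
grip_force: 50.1
```

Emit:
carry_out(delta_rot=[[0,0,0],[0,0,0],[0,0,0],[0,0,0]], slide=[[0,0,0.02],[0,0,0.04],[0,0,0.06],[0,0,0.08]], fingers=[0,0,0,0])

```text
clock: 14.25
ee_pos: [0.4677, 0.0485, 0.2022]
tool_rot: [2.219, 2.223, 0.001]
contact_force: [-2.3, -0.1, 8.0]
width: 0.0154
grip_force: 50.4
```

Emit:
carry_out(delta_rot=[[0,0,0],[0,0,0],[0,0,0],[0,0,0]], slide=[[0,0,0.02],[0,0,0.04],[0,0,0.06],[0,0,0.06]], fingers=[0,0,0,0])

```text
clock: 14.75
ee_pos: [0.4681, 0.0485, 0.1965]
tool_rot: [2.218, 2.223, 0.002]
contact_force: [-1.6, 0.7, 8.3]
width: 0.0156
grip_force: 50.5
```

Emit:
carry_out(delta_rot=[[0,0,0],[0,0,0],[0,0,0],[0,0,0],[0,0,0]], slide=[[0,0,0.02],[0,0,0.04],[0,0,0.06],[0,0,0.08],[0,0,0.08]], fingers=[0,0,0,0,0])

```text
clock: 15.38
ee_pos: [0.4684, 0.0484, 0.1888]
tool_rot: [2.218, 2.222, 0.003]
contact_force: [-1.2, 0.3, 9.6]
width: 0.0154
grip_force: 50.7
```

```bash
python3 - <<'E'
from h import *
print(get_obs()["ee_pos"],get_obs()["contact_force"])
s=snap("scene")
cv2.imwrite("pics/c6.png",cv2.cvtColor(cv2.resize(s["pixels"][160:250,270:360],None,fx=6.5,fy=6.5,interpolation=cv2.INTER_CUBIC),cv2.COLOR_RGB2BGR))
E
```

```text
[0.46842782 0.0484374  0.18882808] [-1.19645551  0.2726185   9.57594981]
```

View pics/c6.png

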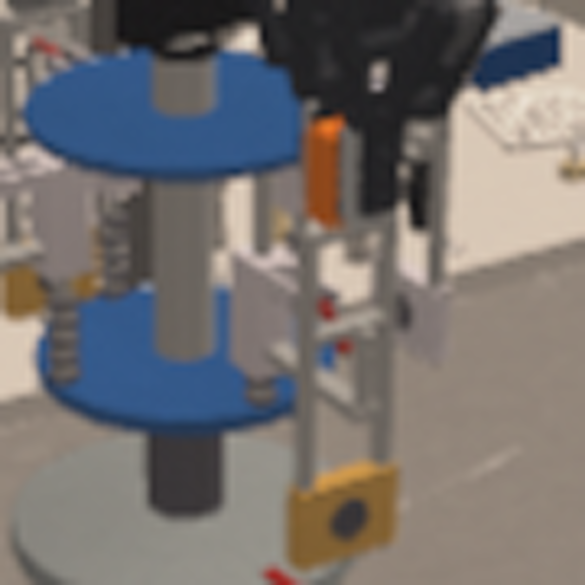

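Gate is partly swung down with the bar still on it, so I keep pressing in small steps.

Emit:
carry_out(delta_rot=[[0,0,0],[0,0,0],[0,0,0],[0,0,0],[0,0,0]], slide=[[0,0,0.02],[0,0,0.04],[0,0,0.06],[0,0,0.08],[0,0,0.08]], fingers=[0,0,0,0,0])

```text
clock: 16.05
ee_pos: [0.4671, 0.0485, 0.1793]
tool_rot: [-2.219, -2.223, 0.001]
contact_force: [-1.7, -0.2, 5.3]
width: 0.0155
grip_force: 50.2
```

Emit:
carry_out(delta_rot=[[0,0,0],[0,0,0],[0,0,0],[0,0,0]], slide=[[0,0,0.02],[0,0,0.04],[0,0,0.05],[0,0,0.05]], fingers=[0,0,0,0])

```text
clock: 16.55
ee_pos: [0.4673, 0.0485, 0.1749]
tool_rot: [-2.219, -2.223, 0.0]
contact_force: [-4.2, 1.1, 7.8]
width: 0.0153
grip_force: 50.4
```

Emit:
carry_out(delta_rot=[[0,0,0],[0,0,0],[0,0,0],[0,0,0]], slide=[[0,0,0.02],[0,0,0.04],[0,0,0.06],[0,0,0.06]], fingers=[0,0,0,0])

```text
clock: 17.05
ee_pos: [0.4673, 0.0485, 0.1691]
tool_rot: [-2.219, -2.224, 0.0]
contact_force: [-4.4, -0.3, 9.1]
width: 0.0151
grip_force: 50.6
```

```bash
python3 - <<'E'
from h import *
print(get_obs()["ee_pos"],get_obs()["contact_force"])
s=snap("scene")
cv2.imwrite("pics/c7.png",cv2.cvtColor(cv2.resize(s["pixels"][160:250,270:360],None,fx=6.5,fy=6.5,interpolation=cv2.INTER_CUBIC),cv2.COLOR_RGB2BGR))
E
```

```text
[0.46732105 0.04847431 0.16907667] [-4.41001824 -0.25147891  9.1148674 ]
```

View pics/c7.png

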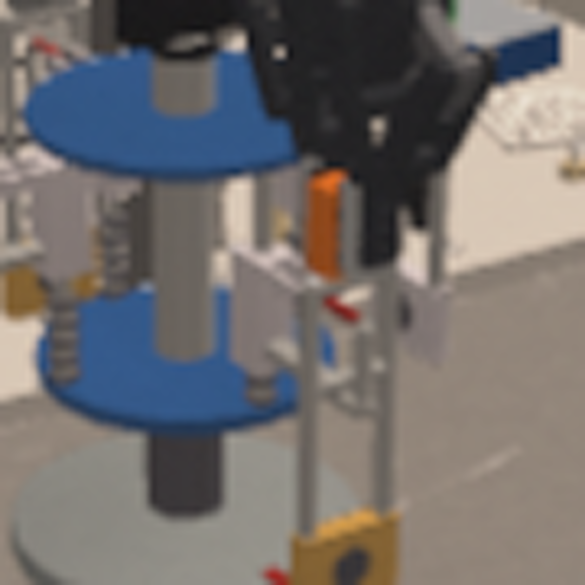

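The red gate (340,305) now lies above the bar (345,375), so the bar is through. I'll rise with the hook and check that the force vanishes.

Emit:
carry_out(delta_rot=[[0,0,0],[0,0,0],[0,0,0],[0,0,0],[0,0,0],[0,0,0],[0,0,0],[0,0,0],[0,0,0],[0,0,0]], slide=[[0,0,-0.04],[0,0,-0.08],[0,0,-0.12],[0,0,-0.16],[0,0,-0.2],[0,0,-0.24],[0,0,-0.27],[0,0,-0.29],[0,0,-0.29],[0,0,-0.29]], fingers=[0,0,0,0,0,0,0,0,0,0])

```text
clock: 18.35
ee_pos: [0.4675, 0.0484, 0.1977]
tool_rot: [2.219, 2.223, 0.0]
contact_force: [0.1, -0.9, 0.7]
width: 0.0155
grip_force: 49.6
```

```bash
python3 - <<'E'
from h import *
print(get_obs()["ee_pos"],get_obs()["contact_force"])
s=snap("scene")
cv2.imwrite("pics/c8.png",cv2.cvtColor(cv2.resize(s["pixels"][160:250,270:360],None,fx=6.5,fy=6.5,interpolation=cv2.INTER_CUBIC),cv2.COLOR_RGB2BGR))
E
```

```text
[0.46750528 0.04844347 0.19771924] [ 0.12979108 -0.8823387   0.6693525 ]
```

View pics/c8.png

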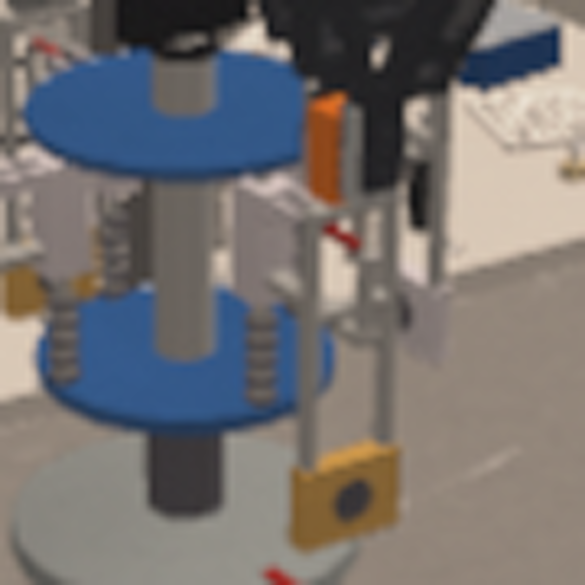

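Gate closed above the bar, bar on the arm, hook up again, force near zero. Releasing and withdrawing upward.

Emit:
carry_out(delta_rot=[[0,0,0],[0,0,0],[0,0,0],[0,0,0],[0,0,0],[0,0,0]], slide=[[0,0,0],[0,0,0],[0,0,0],[0,0,0],[0,0,0],[0,0,0]], fingers=[20,25,30,40,45,45])

```text
clock: 19.15
ee_pos: [0.4674, 0.0485, 0.1977]
tool_rot: [2.219, 2.224, 0.0]
contact_force: [-0.6, -0.8, 0.5]
width: 0.0384
grip_force: 0.0
```

Emit:
carry_out(delta_rot=[[0,0,0],[0,0,0],[0,0,0],[0,0,0],[0,0,0],[0,0,0],[0,0,0],[0,0,0],[0,0,0],[0,0,0],[0,0,0],[0,0,0],[0,0,0],[0,0,0]], slide=[[0,0,-0.1],[0,0,-0.25],[0,0,-0.5],[0,0,-0.8],[0,0,-1],[0,0,-1],[0,0,-1],[0,0,-1],[0,0,-1],[0,0,-1],[0,0,-1],[0,0,-1],[0,0,-1],[0,0,-1]], fingers=[45,45,45,45,45,45,45,45,45,45,45,45,45,45])

```text
clock: 20.9
ee_pos: [0.4674, 0.0484, 0.2977]
tool_rot: [2.219, 2.224, 0.0]
contact_force: [-0.5, -0.4, -0.4]
width: 0.0382
grip_force: 0.0
```

```bash
python3 - <<'E'
from h import *
np.set_printoptions(precision=4,suppress=True)
def meas():
    s=snap("scene"); w=cloud(s); X,Y,Z=np.moveaxis(w,-1,0); hsv=cv2.cvtColor(s["pixels"],cv2.COLOR_RGB2HSV).astype(int)
    m=(abs(X-.467)<.03)&(abs(Y-.049)<.03)&(hsv[...,0]<30)&(hsv[...,1]>150)&(Z>.04); p=w[m]
    for lo,hi in((.04,.12),(.19,.26)):
        a=p[(p[:,2]>lo)&(p[:,2]<hi)]; print(len(a),a.mean(0),a.min(0),a.max(0))
    return s
s=meas(); print(get_obs()["ee_pos"],get_obs()["contact_force"])
cv2.imwrite("pics/c9.png",cv2.cvtColor(cv2.resize(s["pixels"][140:260,260:380],None,fx=5,fy=5,interpolation=cv2.INTER_CUBIC),cv2.COLOR_RGB2BGR))
meas()
E
```

```text
125 [0.4628 0.0542 0.0813] [0.4587 0.0306 0.064 ] [0.4712 0.072  0.0943]
197 [0.4615 0.0524 0.2195] [0.4555 0.0352 0.2007] [0.473  0.0648 0.2348]
[0.4674 0.0485 0.2977] [-1.1918 -0.234   0.4514]
125 [0.4625 0.0544 0.0815] [0.4584 0.0296 0.0636] [0.4707 0.0723 0.0943]
197 [0.4616 0.0524 0.2194] [0.4558 0.0347 0.2008] [0.4726 0.0641 0.2343]
```

View pics/c9.png

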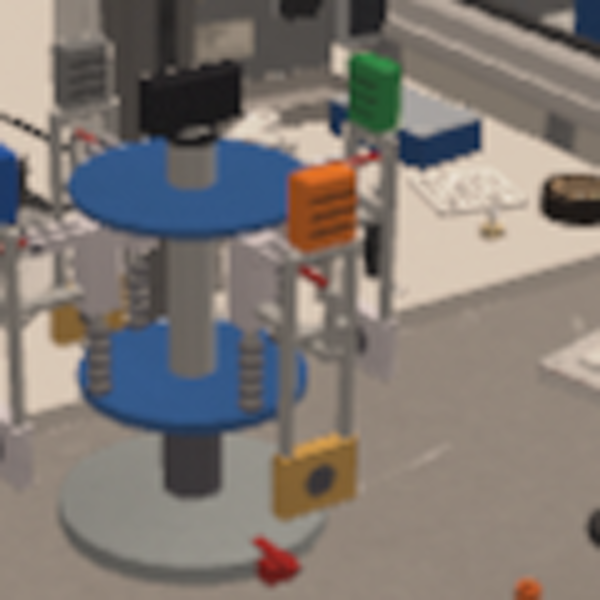

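The gauge hangs upright at rest on the front hook with the gate closed above it (313,272), and the gripper is clear.

```bash
python3 -c "
from h import *
print(r.sign_off())"
```

```text
the job is handed in; nothing more can be done
None
```

The carousel's empty hook is turned to the front and the small orange-gripped gauge hangs free on it with the gate closed. The job was handed in at about 21 s, with the largest felt push about 11 N; no verdict was shown.

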